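# Clamp a lens barrel with the spoked capstan

### The job

Take the lens barrel with the yellow band from the grey mat, stand it upright on the white nest pad of the clamping station, let go, and then wind the jaw shut by pushing the capstan's spokes round, one after another, until the barrel is held firmly between jaw and anvil with about 30 newtons (18 to 44 is good). Work by the spokes, never shoving the jaw itself, and go gently: the barrel's thread is spoilt above 55 newtons of squeeze. Leave the barrel clamped, and leave the other barrels, the dispenser, the screwdriver and the ring tray where they are.

Things in the scene. Friction and masses are not known exactly. Their poses are not given: they have to be found in the camera images.
- barrel: The lens barrel to clamp: a plain upright cylinder, 40 mm in diameter and 66 mm tall, black, with a yellow band 40 to 49 mm up and a yellow disc on top; 0.16 kg, give or take 30 percent. Origin at the centre of its underside, z up. It stands on the grey mat (3 mm thick) in one of four places, a square of 98 mm along x and y.
- nest (a point): Centre of the white nest pad where the barrel is to stand, on the station's bed, 20 mm above the table. Axes as the station's: y is the jaw's travel, from jaw to anvil. The open jaw's face is 36 to 46 mm away on the -y side; the anvil, a fixed blue block reset for each job, has its face 37 to 47 mm away on the +y side, just where is not measured. The x sides are free.
- station: Clamping station, fixed: dark grey base plate 260 mm (x) by 380 mm (y), 20 mm thick. Origin in the plane of its underside, on the table; +x points away from the robot, at most 0.22 rad off. The nest is at (16, 68, 20) mm, the capstan's upright axis at x 0, y -110 mm. Nothing stands on the plate on the robot's side of the capstan (x below -20 mm) but the spokes.
- hood (a point): Middle of the near edge, top face, of the clear hood over the capstan. The hood is a level sheet, underside 107 and top 112 mm (far rim 116 mm) above the table, from here (station x -20 mm) 150 mm away from the robot, and 115 mm to each side in station y. It covers the hub and the far half of the capstan, so a spoke can be followed only on the robot's side of this edge.
- star: The capstan: black hub (radius 19 mm, 24 mm tall) with four round steel spokes at right angles, 12 mm thick, ending in red balls of radius 9 mm centred 108 mm from the axis. It turns about its upright axis. Origin on the axis at the height of the spokes' centre line, 85 mm above the table; the spokes lie along its own +x, -x, +y and -y.
- capstan (a joint): Angle of the capstan, rad; 0 = jaw fully open, star's axes along the station's. It grows counter-clockwise from above, closing the jaw 16 mm per rad. Starts at 0 to 0.6; the jaw holds the barrel at the anvil from 2.6 to 3.4. A dry brake of 0.80 N m resists turning and holds what is set: winding takes 8.9 N across a spoke 90 mm out, and each N of clamp force adds 0.016 N m (30 N: 5.3 N more).
- jaw: The moving jaw: a blue block 44 mm wide, top 64 mm above the table, with a rack bar and a black rubber pad on springs: from first squeeze the clamp force grows 12 N per mm of jaw travel (192 N per rad of capstan); the pad bottoms after 4.5 mm. It slides the free-standing barrel ahead of it to the anvil with under 3 N. Origin at the unpressed pad's face, level with the bed.
- barrel_b: Bystander: the same barrel with a silver band, standing on the mat.
- barrel_c: Bystander: the same barrel with a silver band, standing on the mat.
- barrel_d: Bystander: the same barrel with a silver band, standing on the mat.
- dispenser: Bystander: white dispenser bottle with a steel cap, 68 mm in diameter, 130 mm tall.
- driver: Bystander: yellow screwdriver, 200 mm long.
- ring_tray: Bystander: pale open tray, 120 by 160 by 45 mm.
There are look-alikes about, which are no part of the job. Leave any purple or turquoise look-alike of the barrel alone.

How it is judged:
By the outcome, as a careful person would: the job done as asked, in the order asked, and still so for the second after the job is handed in, with the robot touching nothing.
It also fails if it takes over 72 s, if anything falls off the work surface, if the arm or the gripper's body presses on something with over 40 N, if the wrist force passes 120 N, or if a joint passes its speed limit or range.

### The arm

A 7-joint arm with a two-finger parallel gripper is mounted at the origin on the work surface. World frame = base frame: x ahead of the robot, y to its left, z up, the work surface at z = 0. Lengths are in mm, angles in rad, forces in N, time in s.
With the tool pointing down it reaches from about 350 to 775 mm from the base axis. Payload 3.1 kg.
Tool frame: the origin (TCP) lies at the very end of the fingers, on their centre line; the grasp point (between the pads) lies behind it (bot.grip_depth is the x of the grasp point in the tool frame, in mm); x points along the fingers, y is the direction in which the jaws open and shut, and the axes are right-handed (so a half turn about x gives the same grasp; the last joint's range is limited). The gripper opens to 85 mm and grips with 20 to 120 N. Pads are 22 mm wide; open, the fingers measure 114 mm over their backs; the gripper's body (76 mm by 85 mm) begins 54 mm behind the grasp point. The pads swing forward as they close: fully open they stand 13 mm farther back than shut.
Start: joints at [-1.152, 0.311, 0.014, 1.512, -0.004, 1.319, -0.027], TCP at [244.543, 492.662, 231.304] pointing down, gripper open.
Joint ranges: [-2.7, 2.7], [-0.3, 1.91], [-1.27, 1.3], [0.12, 2.57], [-1.44, 4.58], [0.2, 2.03], [-3.05, 3.05]. Speed limits (rad/s): [2.79, 2.79, 3.14, 3.14, 3.14, 3.14, 3.14].

### API

Orientations are given as a unit quaternion [w, x, y, z].
In Python, from plant import bot gives the robot as it stands.
- The arm moves only by the tool step_arm, never from a script. Its argument "rows" is a list of rows, each an object with "dp": the shift along the tool's x, y, z in cm, a list of three; "rot": the turn, a rotation vector about the tool's x, y, z in rad, a list of three; "fingers": the finger opening in cm, from 0 to 8.54. In form: [{"dp": [x, y, z], "rot": [rx, ry, rz], "fingers": fingers}, ...]. A call has exactly 10 rows; each row shifts and turns the commanded pose from where the row before left it, along the tool's axes as they then stand; what a row does not reach is not made up. A row lasts 1/10 s, in which the tool goes at most 50 mm and 8.59 degrees, less where a joint would pass 70% of its speed; a pose out of reach is approached as far as the arm can. A call with a gripper value outside its range is refused whole. The fingers move at their own pace and stop on an object; "grip_force" is the grip in N (left out, the last holds). Time passes only in rows, so rows that do not move let the fingers close, or fill a call up. It gives the time, the measured TCP pose, the force and the opening at its end, in the units of the state.
- bot.observe(): the state, without advancing time (a new reading comes with each control period).
- bot.capture(name): name is "scene" or "top" or "wrist"; returns a dict with "image" (384x512x3 uint8, red, green, blue), "range_z" (384x512 float32, mm along the optical axis (not along the pixel's ray), 0 where there is no reading), "vfov" (degrees; the focal length in pixels is half the picture's height over the tangent of half this angle, whatever the lens; pixels are square), "cx", "cy" (the principal point, pixels), "k1" (the pictures are not rectified: a ray, as slopes to the right and down, at radius r is drawn at 1 + k1 r^2 times it, then the intrinsics apply), "R" (3x3) and "t" (3): a world point X has camera coordinates R X + t; the wrist camera has in their place "mount" (4x4, takes a point from camera to tool coordinates, whose origin is the TCP and whose axes are the tool frame's). Camera axes: x right, y down, z forward; pixel columns grow to the right and rows downward; lengths in mm; the calibration is good to about 2 mm. A picture is of the moment at which its call begins: read the wrist's pose just before it.
- bot.finish_job(): hands the job in, once; it reports no verdict.
The state is a dict: "t": time; "joint_pos": joint angles; "joint_vel": joint speeds; "joint_efforts": joint torques, N m; "ee_pos": TCP position; "eef_rot": TCP orientation; "ft_force": force on the tool from outside, world axes, zero at the start; "moment": the same for the moment, N m; "gripper_width": opening from 0.0 (shut) to 1.0 (fully open).
Only numpy, scipy, OpenCV 4.12 (cv2) and the standard library are available. Lean on these libraries where they do the work, as an engineer would, in place of code of your own. Each camera call takes 0.05 s, during which the arm holds its last target. There are 200 camera calls.

## Working session

There is one attempt and no reset: what is moved stays moved. The work goes in short steps, Python scripts to look and compute and a tool call to move; the robot and the scene stay as the last step left them, time stands still between calls to the robot, and variables do not carry over. Pictures are saved under pics/ and viewed, about 8 in all and at most 12, crops included, and the job is handed in when it is done.

Besides the shell and the picture viewer there is one more tool, called after "Call:" as name(argument=value, ...) on one line, values as JSON. step_arm: Moves the arm, as the interface text tells. Its arguments: {"type":"object","properties":{"rows":{"type":"array","items":{"type":"object","properties":{"dp":{"type":"array","items":{"type":"number"}},"rot":{"type":"array","items":{"type":"number"}},"fingers":{"type":"number"}}}},"grip_force":{"type":"number"}},"required":["rows"]}

```bash
ls; mkdir -p pics
cat > h.py <<'E'
import numpy as np, cv2
from plant import bot
from scipy.spatial.transform import Rotation as Ro
def RQ(q): return Ro.from_quat([q[1],q[2],q[3],q[0]]).as_matrix()
def cam(name):
    s=bot.observe(); c=bot.capture(name)
    if 'mount' in c:
        M=np.array(c['mount']); T=np.eye(4); T[:3,:3]=RQ(s['eef_rot']); T[:3,3]=s['ee_pos']
        W=T@M; c['Rc']=W[:3,:3]; c['o']=W[:3,3]
    else:
        R=np.array(c['R']); c['Rc']=R.T; c['o']=-R.T@np.array(c['t'])
    c['f']=c['image'].shape[0]/2/np.tan(np.radians(c['vfov'])/2)
    return c
def slopes(c,uv):
    uv=np.atleast_2d(np.array(uv,float)); K=np.array([[c['f'],0,c['cx']],[0,c['f'],c['cy']],[0,0,1]])
    return cv2.undistortPoints(uv[:,None],K,np.array([c['k1'],0,0,0.]))[:,0]
def plane(c,uv,z):
    s=slopes(c,uv); d=np.c_[s,np.ones(len(s))]@c['Rc'].T
    return c['o']+d*((z-c['o'][2])/d[:,2])[:,None]
def depth(c,uv):
    s=slopes(c,uv); z=np.array([c['range_z'][int(round(v)),int(round(u))] for u,v in np.atleast_2d(uv)])
    return c['o']+(np.c_[s,np.ones(len(s))]*z[:,None])@c['Rc'].T
def save(c,n): cv2.imwrite('pics/'+n+'.png',c['image'][:,:,::-1])
E
python3 - <<'E'
from h import *
s=bot.observe(); print(s['t'],s['ee_pos'],s['eef_rot'],s['ft_force'],bot.grip_depth); print(RQ(s['eef_rot']).round(3))
ims=[]
for n in('scene','top'):
    c=cam(n); save(c,n); print(n,c['o'],c['f'],c['k1'])
E
```

```text
pics
0.0 [244.22120467 491.97550611 230.193415  ] [ 0.68827678  0.16060097  0.6885833  -0.16228197] [-0.65785463 -0.08920245  0.81904806] -18.700000000000003
[[-0.001  0.445  0.896]
 [-0.002  0.896 -0.445]
 [-1.    -0.002  0.   ]]
scene [1245.54109754  283.26825364 1213.53372969] 440.51996179517226 0.0022285232699401332
top [ 370.18217561  -82.25647384 1509.78286573] 478.9787084309072 -0.19989543941673027
```

View pics/top.png

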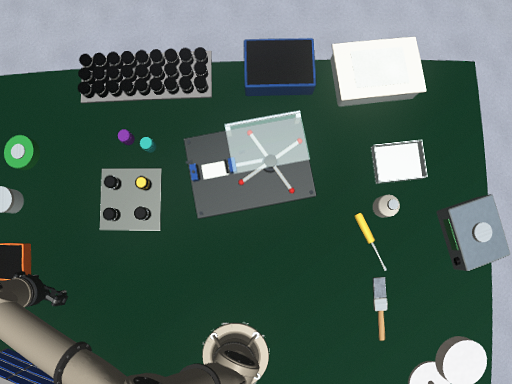

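View pics/scene.png

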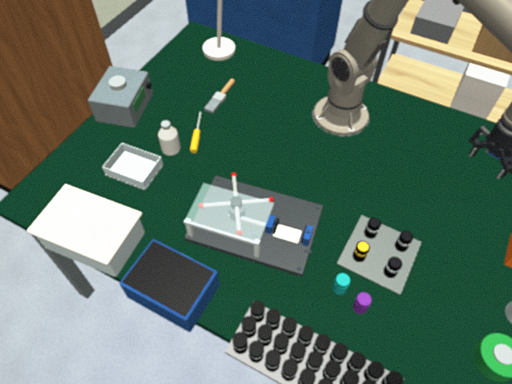

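Top view: the candidates are the yellow-disc barrel (141,183), the silver-band barrels (111,182), (110,214) and (142,213), purple (124,136), turquoise (146,143), and the screwdriver (365,230). I choose (141,183). The nest is at (213,170), the hub at (270,160), the anvil is the left block and the jaw the right one. The scene view agrees, with yellow at (362,250).

```bash
cat > meas.py <<'E'
from h import *
def blobs(c,lo,hi,mina=6,box=None):
    hsv=cv2.cvtColor(c['image'],cv2.COLOR_RGB2HSV); m=cv2.inRange(hsv,np.array(lo),np.array(hi))
    if box: 
        k=np.zeros_like(m); x0,y0,x1,y1=box; k[y0:y1,x0:x1]=1; m=m*k
    n,l,st,ce=cv2.connectedComponentsWithStats(m)
    return [(ce[i],st[i,4]) for i in range(1,n) if st[i,4]>=mina]
E
python3 - <<'E'
from meas import *
for n,by,bs in(('top',(90,160,170,240),(180,105,330,220)),('scene',(340,220,420,280),(180,160,330,270))):
    c=cam(n); print(n)
    for p,a in blobs(c,(20,120,120),(35,255,255),6,by): print('yel',p.round(1),a,plane(c,p,69).round(1))
    for p,a in blobs(c,(0,120,90),(8,255,255),3,bs)+blobs(c,(172,120,90),(180,255,255),3,bs): print('red',p.round(1),a,plane(c,p,87).round(1))
    for p,a in blobs(c,(0,0,225),(180,25,255),30,bs): print('white',p.round(1),a,plane(c,p,20.5).round(1))
    for p,a in blobs(c,(100,120,50),(125,255,255),10,bs): print('blue',p.round(1),a,plane(c,p,60).round(1))
    if n=='top':
        print('plate',plane(c,[(185,139),(197,217),(315,195)],20).round(1))
        im=c['image'][100:225,95:325]; cv2.imwrite('pics/crop1.png',cv2.resize(im[:,:,::-1],None,fx=3.4,fy=3.4,interpolation=2))
E
```

```text
top
yel [140.5 181.8] 91 [[542.8 275.1  69. ]]
red [240.7 181.7] 24 [[532.8 -33.1  87. ]]
red [291.3 190.1] 23 [[ 503.6 -183.8   87. ]]
white [262. 119.] 158 [[ 739.8 -103.2   20.5]]
white [258.5 144.7] 86 [[656.4 -89.6  20.5]]
white [286.7 149.2] 83 [[ 639.8 -178.3   20.5]]
white [248.8 162.1] 83 [[601.8 -57.6  20.5]]
white [213.5 169.8] 331 [[580.5  53.9  20.5]]
blue [230.  164.7] 48 [[589.   -0.6  60. ]]
blue [193.3 171.9] 112 [[569.9 112.6  60. ]]
plate [[ 681.9  143.7   20. ]
 [ 433.3  108.1   20. ]
 [ 492.5 -262.2   20. ]]
scene
yel [362.5 246.2] 102 [[545.4 275.1  69. ]]
yel [359.2 254. ] 24 [[574.  275.3  69. ]]
red [233.3 173.6] 18 [[ 504.  -184.9   87. ]]
red [271.  198.8] 19 [[534.  -32.7  87. ]]
white [234.4 187.2] 52 [[ 508.5 -180.3   20.5]]
white [254.1 200.6] 95 [[524.9 -96.9  20.5]]
white [216.2 203.6] 111 [[ 594.3 -200.    20.5]]
white [245.1 219.6] 209 [[602.9 -87.5  20.5]]
white [222.6 231.5] 255 [[ 674.6 -128.2   20.5]]
white [287.7 233.3] 330 [[583.6  53.5  20.5]]
blue [269.9 223.7] 119 [[601.1  -1.2  60. ]]
blue [307.  234.8] 135 [[582.5 114.5  60. ]]
blue [196.7 261.5] 92 [[ 815.  -129.2   60. ]]
```

View pics/crop1.png

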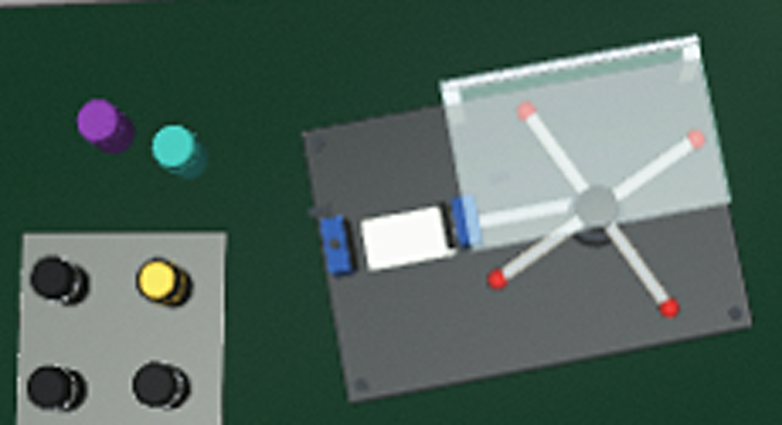

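The crop confirms the choice: the only yellow-topped barrel is at crop (158,282). The red balls on the near side are at (497,279) and (669,308), and the nest pad is at (408,240).

Estimates:
- Barrel (543,275), nest (582,54)
- Capstan axis (594,-123), θ≈0.157, capstan angle ≈0.44

Call:
step_arm(rows=[{"dp": [0.6, -0.6, 3.6], "rot": [0, 0, 0], "fingers": 6.5}, {"dp": [0.6, -0.6, 3.6], "rot": [0, 0, 0], "fingers": 6.5}, {"dp": [0.6, -0.6, 3.6], "rot": [0, 0, 0], "fingers": 6.5}, {"dp": [0.6, -0.6, 3.6], "rot": [0, 0, 0], "fingers": 6.5}, {"dp": [0.6, -0.6, 3.6], "rot": [0, 0, 0], "fingers": 6.5}, {"dp": [0.6, -0.6, 3.6], "rot": [0, 0, 0], "fingers": 6.5}, {"dp": [0.6, -0.6, 3.6], "rot": [0, 0, 0], "fingers": 6.5}, {"dp": [0.6, -0.6, 3.6], "rot": [0, 0, 0], "fingers": 6.5}, {"dp": [0.6, -0.6, 3.6], "rot": [0, 0, 0], "fingers": 6.5}, {"dp": [0.6, -0.6, 3.6], "rot": [0, 0, 0], "fingers": 6.5}])

```text
t: 1.2
ee_pos: [541.2, 277.9, 170.8]
eef_rot: [0.688, 0.161, 0.689, -0.161]
ft_force: [-0.4, 0.5, -0.2]
gripper_width: 0.764
```

Call:
step_arm(rows=[{"dp": [0, 0, 0], "rot": [0.12, 0, 0], "fingers": 6.5}, {"dp": [0, 0, 0], "rot": [0.12, 0, 0], "fingers": 6.5}, {"dp": [0, 0, 0], "rot": [0.12, 0, 0], "fingers": 6.5}, {"dp": [0, 0, 0], "rot": [0.12, 0, 0], "fingers": 6.5}, {"dp": [0, 0, 0], "rot": [0.12, 0, 0], "fingers": 6.5}, {"dp": [0, 0, 0], "rot": [0.12, 0, 0], "fingers": 6.5}, {"dp": [0, 0, 0], "rot": [0.12, 0, 0], "fingers": 6.5}, {"dp": [0, 0, 0], "rot": [0.11, 0, 0], "fingers": 6.5}, {"dp": [0, 0, 0], "rot": [0, 0, 0], "fingers": 6.5}, {"dp": [0, 0, 0], "rot": [0, 0, 0], "fingers": 6.5}])

```text
t: 2.2
ee_pos: [540.1, 278.9, 171.0]
eef_rot: [0.539, 0.458, 0.539, -0.458]
ft_force: [-0.6, -0.9, 0.0]
gripper_width: 0.766
```

```bash
cat >> meas.py <<'E'
def to(target,ang=None):
    "tool-axis shift (cm) from measured pose to target, and rot about tool x for tool-y yaw"
    s=bot.observe(); R=RQ(s['eef_rot']); d=np.array(target)-s['ee_pos']
    print('ee',np.round(s['ee_pos'],1),'yaw_y',round(np.arctan2(R[1,1],R[0,1]),3),'x',R[:,0].round(3),'t',round(s['t'],2),'F',np.round(s['ft_force'],1),'w',round(s['gripper_width'],3))
    print('q',np.round(s['joint_pos'],2))
    print('dp cm',(R.T@d/10).round(2), 'tilt fix rotvec', (R.T@np.cross(R[:,0],[0,0,-1])).round(3))
E
python3 - <<'E'
from meas import *
to((543,275,26))
c=cam('wrist'); save(c,'w1')
for p,a in blobs(c,(20,120,120),(35,255,255),30): print('yel',p.round(1),a,plane(c,p,69).round(1))
E
```

```text
ee [540.1 278.9 171. ] yaw_y 0.163 x [-0. -0. -1.] t 2.2 F [-0.6 -0.9  0. ] w 0.766
q [-0.75  0.48  0.37  1.45 -0.18  1.25 -0.2 ]
dp cm [14.5   0.23  0.43] tilt fix rotvec [0. 0. 0.]
yel [263.9 171.5] 170 [[540.9 297.7  69. ]]
yel [265.1 194. ] 233 [[545.6 276.7  69. ]]
```

View pics/w1.png

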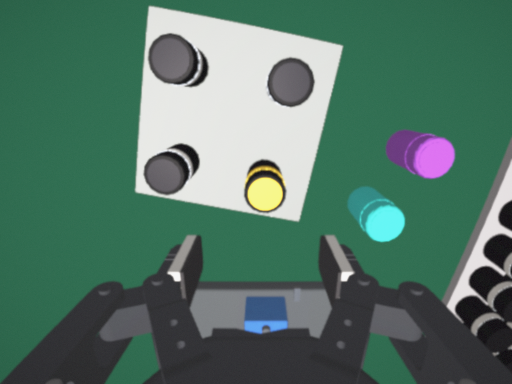

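The wrist picture shows the yellow barrel at (265,194), between the fingers (185 and 340), with its neighbours clear. Descending and gripping.

Call:
step_arm(rows=[{"dp": [2, 0.4, 0.35], "rot": [0, 0, 0], "fingers": 6.5}, {"dp": [2.5, 0, 0], "rot": [0, 0, 0], "fingers": 6.5}, {"dp": [2.5, 0, 0], "rot": [0, 0, 0], "fingers": 6.5}, {"dp": [2.5, 0, 0], "rot": [0, 0, 0], "fingers": 6.5}, {"dp": [2.5, 0, 0], "rot": [0, 0, 0], "fingers": 6.5}, {"dp": [2.3, 0, 0], "rot": [0, 0, 0], "fingers": 6.5}, {"dp": [0, 0, 0], "rot": [0, 0, 0], "fingers": 6.5}, {"dp": [0, 0, 0], "rot": [0, 0, 0], "fingers": 3}, {"dp": [0, 0, 0], "rot": [0, 0, 0], "fingers": 3}, {"dp": [0, 0, 0], "rot": [0, 0, 0], "fingers": 3}], grip_force=35)

```text
t: 3.25
ee_pos: [546.1, 276.6, 30.0]
eef_rot: [0.539, 0.459, 0.538, -0.457]
ft_force: [-0.1, -0.5, 4.5]
gripper_width: 0.456
```

Call:
step_arm(rows=[{"dp": [0, 0, 0], "rot": [0, 0, 0], "fingers": 3}, {"dp": [0, 0, 0], "rot": [0, 0, 0], "fingers": 3}, {"dp": [0, 0, 0], "rot": [0, 0, 0], "fingers": 3}, {"dp": [-2, 0, 0], "rot": [0, 0, 0], "fingers": 3}, {"dp": [-2, 0, 0], "rot": [0, 0, 0], "fingers": 3}, {"dp": [-3, 0, 0], "rot": [0, 0, 0], "fingers": 3}, {"dp": [-3, 0, 0], "rot": [0, 0, 0], "fingers": 3}, {"dp": [-3, 0, 0], "rot": [0, 0, 0], "fingers": 3}, {"dp": [0, 0, 0], "rot": [0, 0, 0], "fingers": 3}, {"dp": [0, 0, 0], "rot": [0, 0, 0], "fingers": 3}])

```text
t: 4.25
ee_pos: [544.6, 276.0, 158.2]
eef_rot: [0.538, 0.458, 0.538, -0.458]
ft_force: [0.0, -0.3, -2.1]
gripper_width: 0.458
```

Run:
```python
from meas import *
to((582,54,160))
```

```text
ee [544.6 276.  158.2] yaw_y 0.16 x [-0.  0. -1.] t 4.25 F [ 0.  -0.3 -2.1] w 0.458
q [-0.75  0.5   0.37  1.46 -0.18  1.22 -0.19]
dp cm [-0.19  0.15 22.52] tilt fix rotvec [ 0. -0.  0.]
```

Call:
step_arm(rows=[{"dp": [0, 0.0, 2.5], "rot": [0, 0, 0], "fingers": 3}, {"dp": [0, 0.02, 2.5], "rot": [0, 0, 0], "fingers": 3}, {"dp": [0, 0.02, 2.5], "rot": [0, 0, 0], "fingers": 3}, {"dp": [0, 0.02, 2.5], "rot": [0, 0, 0], "fingers": 3}, {"dp": [0, 0.02, 2.5], "rot": [0, 0, 0], "fingers": 3}, {"dp": [0, 0.02, 2.5], "rot": [0, 0, 0], "fingers": 3}, {"dp": [0, 0.02, 2.5], "rot": [0, 0, 0], "fingers": 3}, {"dp": [0, 0.02, 2.5], "rot": [0, 0, 0], "fingers": 3}, {"dp": [0, 0.02, 2.5], "rot": [0, 0, 0], "fingers": 3}, {"dp": [0, 0, 0], "rot": [0, 0, 0], "fingers": 3}])

```text
t: 5.25
ee_pos: [581.1, 47.6, 156.1]
eef_rot: [0.537, 0.458, 0.536, -0.463]
ft_force: [0.9, -0.9, -1.1]
gripper_width: 0.459
```

Run:
```python
from meas import *
to((582,54,46))
c=cam('wrist'); save(c,'w2')
for p,a in blobs(c,(100,120,50),(125,255,255),60): print('blue',p.round(1),a,plane(c,p,64).round(1))
for p,a in blobs(c,(0,0,200),(180,40,255),60): print('white',p.round(1),a,plane(c,p,20.5).round(1))
for p,a in blobs(c,(0,120,90),(8,255,255),10)+blobs(c,(172,120,90),(180,255,255),10): print('red',p.round(1),a,plane(c,p,87).round(1))
```

```text
ee [581.1  47.6 156.1] yaw_y 0.152 x [-0.004 -0.005 -1.   ] t 5.25 F [ 0.9 -0.9 -1.1] w 0.459
q [-0.42  0.45  0.43  1.54 -0.19  1.2   0.2 ]
dp cm [11.    0.24 -0.67] tilt fix rotvec [0.    0.005 0.005]
blue [263.7 115.9] 1357 [[573.6 114.9  64. ]]
blue [473.4 310.2] 4699 [[832.7 -50.3  64. ]]
white [497.8 164.2] 1184 [[828.5 104.4  20.5]]
white [264.3 169.6] 3038 [[583.4  59.3  20.5]]
white [398.1 280.4] 297 [[764.4 -51.3  20.5]]
white [261.9 319.9] 1276 [[ 611.1 -134.    20.5]]
white [351.4 342.5] 242 [[ 734.4 -155.3   20.5]]
white [381.  373.8] 232 [[ 793.6 -208.5   20.5]]
```

View pics/w2.png

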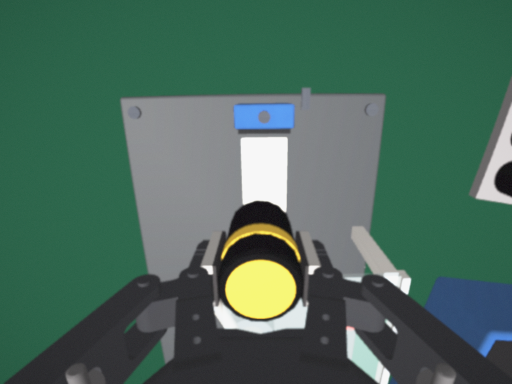

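The wrist picture shows the barrel held upright, the white pad at (264,170) running to under it, and the anvil at (264,116). All are aligned. Lowering part way and settling.

Call:
step_arm(rows=[{"dp": [0, 0, 0], "rot": [0, 0, 0], "fingers": 3}, {"dp": [2, 0, 0], "rot": [0, 0, 0], "fingers": 3}, {"dp": [2, 0, 0], "rot": [0, 0, 0], "fingers": 3}, {"dp": [2, 0, 0], "rot": [0, 0, 0], "fingers": 3}, {"dp": [1.5, 0, 0], "rot": [0, 0, 0], "fingers": 3}, {"dp": [1, 0, 0], "rot": [0, 0, 0], "fingers": 3}, {"dp": [0.5, 0, 0], "rot": [0, 0, 0], "fingers": 3}, {"dp": [0, 0, 0], "rot": [0, 0, 0], "fingers": 3}, {"dp": [0, 0, 0], "rot": [0, 0, 0], "fingers": 3}, {"dp": [0, 0, 0], "rot": [0, 0, 0], "fingers": 3}])

```text
t: 6.3
ee_pos: [583.1, 54.3, 69.3]
eef_rot: [0.539, 0.459, 0.538, -0.458]
ft_force: [-0.3, 0.3, -1.1]
gripper_width: 0.454
```

Run:
```python
from meas import *
to((582,54,46))
```

```text
ee [583.1  54.3  69.3] yaw_y 0.16 x [ 0.002  0.    -1.   ] t 6.3 F [-0.3  0.3 -1.1] w 0.454
q [-0.41  0.54  0.4   1.64 -0.24  1.01  0.23]
dp cm [ 2.33 -0.12  0.01] tilt fix rotvec [ 0.     0.    -0.002]
```

Call:
step_arm(rows=[{"dp": [0.8, 0, 0], "rot": [0, 0, 0], "fingers": 3}, {"dp": [0.5, 0, 0], "rot": [0, 0, 0], "fingers": 3}, {"dp": [0.3, 0, 0], "rot": [0, 0, 0], "fingers": 3}, {"dp": [0.2, 0, 0], "rot": [0, 0, 0], "fingers": 3}, {"dp": [0.1, 0, 0], "rot": [0, 0, 0], "fingers": 3}, {"dp": [0.1, 0, 0], "rot": [0, 0, 0], "fingers": 3}, {"dp": [0, 0, 0], "rot": [0, 0, 0], "fingers": 3}, {"dp": [0, 0, 0], "rot": [0, 0, 0], "fingers": 3}, {"dp": [0, 0, 0], "rot": [0, 0, 0], "fingers": 3}, {"dp": [0, 0, 0], "rot": [0, 0, 0], "fingers": 3}])

```text
t: 7.3
ee_pos: [582.4, 54.2, 48.4]
eef_rot: [0.538, 0.458, 0.538, -0.458]
ft_force: [-0.1, 0.4, -0.9]
gripper_width: 0.46
```

Call:
step_arm(rows=[{"dp": [0.1, 0, 0], "rot": [0, 0, 0], "fingers": 3}, {"dp": [0, 0, 0], "rot": [0, 0, 0], "fingers": 3}, {"dp": [0.1, 0, 0], "rot": [0, 0, 0], "fingers": 3}, {"dp": [0, 0, 0], "rot": [0, 0, 0], "fingers": 3}, {"dp": [0.05, 0, 0], "rot": [0, 0, 0], "fingers": 3}, {"dp": [0, 0, 0], "rot": [0, 0, 0], "fingers": 3}, {"dp": [0, 0, 0], "rot": [0, 0, 0], "fingers": 3}, {"dp": [0, 0, 0], "rot": [0, 0, 0], "fingers": 3}, {"dp": [0, 0, 0], "rot": [0, 0, 0], "fingers": 3}, {"dp": [0, 0, 0], "rot": [0, 0, 0], "fingers": 3}])

```text
t: 8.3
ee_pos: [582.3, 54.2, 47.0]
eef_rot: [0.538, 0.459, 0.538, -0.458]
ft_force: [-2.9, 0.4, 6.7]
gripper_width: 0.457
```

Contact with the pad. Releasing and rising.

Call:
step_arm(rows=[{"dp": [0, 0, 0], "rot": [0, 0, 0], "fingers": 4.2}, {"dp": [0, 0, 0], "rot": [0, 0, 0], "fingers": 4.5}, {"dp": [0, 0, 0], "rot": [0, 0, 0], "fingers": 5}, {"dp": [0, 0, 0], "rot": [0, 0, 0], "fingers": 6}, {"dp": [0, 0, 0], "rot": [0, 0, 0], "fingers": 6.5}, {"dp": [-1, 0, 0], "rot": [0, 0, 0], "fingers": 6.5}, {"dp": [-3, 0, 0], "rot": [0, 0, 0], "fingers": 6.5}, {"dp": [-4, 0, 0], "rot": [0, 0, 0], "fingers": 6.5}, {"dp": [-4, 0, 0], "rot": [0, 0, 0], "fingers": 6.5}, {"dp": [-2, 0, 0], "rot": [0, 0, 0], "fingers": 6.5}])

```text
t: 9.3
ee_pos: [584.5, 53.9, 190.9]
eef_rot: [0.54, 0.46, 0.536, -0.457]
ft_force: [0.4, -0.1, -0.2]
gripper_width: 0.763
```

Run:
```python
from meas import *
to((504,-67,185))
c=cam('wrist'); save(c,'w3')
for p,a in blobs(c,(20,120,120),(35,255,255),30): print('yel',p.round(1),a,plane(c,p,86).round(1))
for p,a in blobs(c,(0,120,90),(8,255,255),10)+blobs(c,(172,120,90),(180,255,255),10): print('red',p.round(1),a,plane(c,p,87).round(1))
c=cam('top')
for p,a in blobs(c,(20,120,120),(35,255,255),6,(180,150,240,190)): print('yel top',p.round(1),a,plane(c,p,86).round(1))
c=cam('scene')
for p,a in blobs(c,(20,120,120),(35,255,255),6,(270,190,320,250)): print('yel sc',p.round(1),a,plane(c,p,86).round(1))
```

```text
ee [584.5  53.9 190.9] yaw_y 0.16 x [ 0.007  0.001 -1.   ] t 9.3 F [ 0.4 -0.1 -0.2] w 0.763
q [-0.43  0.42  0.44  1.49 -0.19  1.26  0.19]
dp cm [ 0.52 -9.87 10.66] tilt fix rotvec [ 0.     0.    -0.008]
yel [257.7 165.8] 133 [[579.9  76.5  86. ]]
yel [258.7 190.7] 694 [[584.5  53.   86. ]]
red [204.2 260.1] 64 [[541.3 -29.1  87. ]]
yel top [214.6 166.7] 40 [[580.4  44.3  86. ]]
yel sc [289.4 222. ] 101 [[582.2  53.8  86. ]]
yel sc [287.9 230.4] 14 [[610.7  62.3  86. ]]
```

View pics/w3.png

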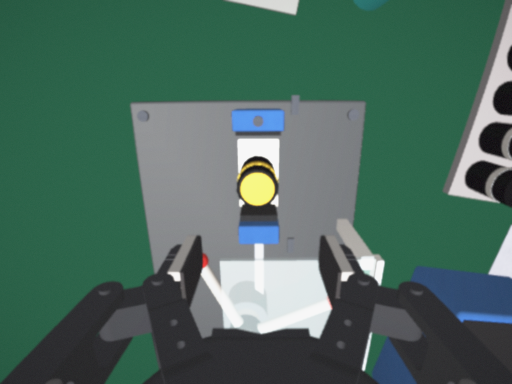

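The picture shows the barrel standing on the pad, disc at (258,190), within 2 mm of the nest in the wrist and scene views, with a free gap on both sides. Next I shut the fingers and go over the gap behind the near spoke.

Call:
step_arm(rows=[{"dp": [0, -1.34, 2.15], "rot": [0, 0, 0], "fingers": 0}, {"dp": [0, -1.34, 2.15], "rot": [0, 0, 0], "fingers": 0}, {"dp": [0, -1.34, 2.15], "rot": [0, 0, 0], "fingers": 0}, {"dp": [0, -1.34, 2.15], "rot": [0, 0, 0], "fingers": 0}, {"dp": [0, -1.34, 2.15], "rot": [0, 0, 0], "fingers": 0}, {"dp": [0, -1.34, 2.15], "rot": [0, 0, 0], "fingers": 0}, {"dp": [0, -1.34, 2.15], "rot": [0, 0, 0], "fingers": 0}, {"dp": [0, -1.34, 2.15], "rot": [0, 0, 0], "fingers": 0}, {"dp": [0, 0, 0], "rot": [-0.15, 0, 0], "fingers": 0}, {"dp": [0, 0, 0], "rot": [0, 0, 0], "fingers": 0}])

```text
t: 10.45
ee_pos: [502.4, -133.3, 184.5]
eef_rot: [0.57, 0.417, 0.572, -0.418]
ft_force: [0.3, 0.9, -0.4]
gripper_width: -0.002
```

Call:
step_arm(rows=[{"dp": [2, 0, 0], "rot": [0, 0, 0], "fingers": 0}, {"dp": [2, 0, 0], "rot": [0, 0, 0], "fingers": 0}, {"dp": [0, 0, 0], "rot": [0, 0, 0], "fingers": 0}, {"dp": [0, 0, 0], "rot": [0, 0, 0], "fingers": 0}, {"dp": [0, 0, 0], "rot": [0, 0, 0], "fingers": 0}, {"dp": [0, 0, 0], "rot": [0, 0, 0], "fingers": 0}, {"dp": [0, 0, 0], "rot": [0, 0, 0], "fingers": 0}, {"dp": [0, 0, 0], "rot": [0, 0, 0], "fingers": 0}, {"dp": [0, 0, 0], "rot": [0, 0, 0], "fingers": 0}, {"dp": [0, 0, 0], "rot": [0, 0, 0], "fingers": 0}])

```text
t: 11.45
ee_pos: [503.9, -132.8, 145.9]
eef_rot: [0.571, 0.417, 0.571, -0.417]
ft_force: [0.4, -0.5, -0.6]
gripper_width: -0.002
```

```bash
cat >> meas.py <<'E'
A=np.array([594,-123.]); TH=.157
def star(n,pr=True):
    c=cam(n); out=[]
    for p,a in blobs(c,(0,120,90),(8,255,255),8,None)+blobs(c,(172,120,90),(180,255,255),8,None):
        P=plane(c,p,86)[0]; d=P[:2]-A
        if abs(np.hypot(*d)-108)<14: out.append((n,P[:2].round(1),'r',round(np.hypot(*d),1),'q mod',round((np.arctan2(d[1],d[0])-TH)%(np.pi/2),3)))
    for o in out: print(*o)
    return c
def beta():
    s=bot.observe(); R=RQ(s['eef_rot']); d=s['ee_pos'][:2]-A; yaw=np.arctan2(R[1,1],R[0,1])
    C,S=np.cos(TH),np.sin(TH); st=np.array([C*d[0]+S*d[1],-S*d[0]+C*d[1]])
    b=yaw-TH; cb,sb=np.cos(b),np.sin(b); loc=np.array([cb*st[0]+sb*st[1],-sb*st[0]+cb*st[1]])
    F=s['ft_force']; Rz=R[:,2]
    print('t',round(s['t'],2),'z',round(s['ee_pos'][2],1),'st',st.round(1),'beta yaw',round(b,3),'local(-87,17)',loc.round(1),'Ftang',round(float(-F@Rz),1),'F',np.round(F,1),'contact beta',round(b-np.arctan2(loc[1]-17,-loc[0]),3))
E
python3 - <<'E'
from meas import *
to((506,-133,72)); beta()
c=star('wrist'); save(c,'w4'); star('scene'); star('top')
E
```

```text
ee [ 503.9 -132.8  145.9] yaw_y 0.31 x [ 0.  0. -1.] t 11.45 F [ 0.4 -0.5 -0.6] w -0.002
q [-0.16  0.34  0.49  1.74 -0.17  1.11  0.69]
dp cm [7.39 0.19 0.09] tilt fix rotvec [ 0.  0. -0.]
t 11.45 z 145.9 st [-90.5   4.5] beta yaw 0.153 local(-87,17) [-88.8  18.2] Ftang -0.6 F [ 0.4 -0.5 -0.6] contact beta 0.14
wrist [535.4 -31.3] r 108.8 q mod 0.412
scene [ 503.3 -185.3] r 110.0 q mod 0.445
scene [533.4 -32.6] r 108.8 q mod 0.433
top [532.9 -33. ] r 108.8 q mod 0.44
```

View pics/w4.png

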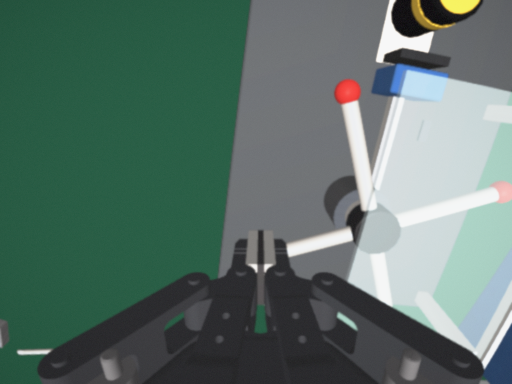

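The picture shows the near spoke running to my right, passing under the fingers at (262,240). The next ball is at (347,92). The shut linkages fan out wide, so I check their depth against the hood.

Run:
```python
from meas import *
c=cam('wrist'); M=np.array(c['mount'])
uv=np.array([(252,236),(270,236),(262,262),(240,272),(285,272),(200,280),(325,280),(100,320),(60,370),(420,325),(465,375),(330,320)],float)
s=slopes(c,uv)
for (u,v),a in zip(uv,s):
    z=c['range_z'][int(v),int(u)]; P=M@np.r_[a*z,z,1]; print((u,v),P[:3].round(1))
```

```text
(np.float64(252.0), np.float64(236.0)) [-10.6  -3.7 -12.4]
(np.float64(270.0), np.float64(236.0)) [-10.5   5.8 -12.4]
(np.float64(262.0), np.float64(262.0)) [-36.5   1.4 -13.2]
(np.float64(240.0), np.float64(272.0)) [-46.8  -7.5 -15.1]
(np.float64(285.0), np.float64(272.0)) [-46.4  10.6 -14.9]
(np.float64(200.0), np.float64(280.0)) [-50.5 -23.  -13.9]
(np.float64(325.0), np.float64(280.0)) [-51.9  25.7 -14.9]
(np.float64(100.0), np.float64(320.0)) [ 146.5 -214.3  198.1]
(np.float64(60.0), np.float64(370.0)) [-90.4 -53.6 -13. ]
(np.float64(420.0), np.float64(325.0)) [-74.4  51.6 -13.7]
(np.float64(465.0), np.float64(375.0)) [-93.1  53.9 -14.5]
(np.float64(330.0), np.float64(320.0)) [-56.1  28.1   0.8]
```

The wide linkages sit 50 mm or more behind the tip, so they stay above the hood (z>120). Descending, then the first push.

Call:
step_arm(rows=[{"dp": [2, 0, 0], "rot": [0, 0, 0], "fingers": 0}, {"dp": [2, 0, 0], "rot": [0, 0, 0], "fingers": 0}, {"dp": [2, 0, 0], "rot": [0, 0, 0], "fingers": 0}, {"dp": [1.3, 0, 0], "rot": [0, 0, 0], "fingers": 0}, {"dp": [0, 0, 0], "rot": [0, 0, 0], "fingers": 0}, {"dp": [0, -0.1, 0.62], "rot": [-0.07, 0, 0], "fingers": 0}, {"dp": [0, -0.1, 0.62], "rot": [-0.07, 0, 0], "fingers": 0}, {"dp": [0, -0.1, 0.62], "rot": [-0.07, 0, 0], "fingers": 0}, {"dp": [0, -0.1, 0.62], "rot": [-0.07, 0, 0], "fingers": 0}, {"dp": [0, -0.1, 0.62], "rot": [-0.07, 0, 0], "fingers": 0}])

```text
t: 12.65
ee_pos: [512.1, -160.8, 73.7]
eef_rot: [0.634, 0.311, 0.637, -0.309]
ft_force: [-5.7, 7.4, 5.1]
gripper_width: 0.0
```

Run:
```python
from meas import *
beta(); star('scene')
```

```text
t 12.65 z 73.7 st [-86.8 -24.6] beta yaw 0.506 local(-87,17) [-87.8  20.6] Ftang 9.4 F [-5.7  7.4  5.1] contact beta 0.465
scene [ 504.6 -188.2] r 110.6 q mod 0.473
scene [533.  -32.7] r 109.0 q mod 0.437
```

Call:
step_arm(rows=[{"dp": [0, -0.1, 0.62], "rot": [-0.07, 0, 0], "fingers": 0}, {"dp": [0, -0.1, 0.62], "rot": [-0.07, 0, 0], "fingers": 0}, {"dp": [0, -0.1, 0.62], "rot": [-0.07, 0, 0], "fingers": 0}, {"dp": [0, -0.1, 0.62], "rot": [-0.07, 0, 0], "fingers": 0}, {"dp": [0, -0.1, 0.62], "rot": [-0.07, 0, 0], "fingers": 0}, {"dp": [0, -0.1, 0.62], "rot": [-0.07, 0, 0], "fingers": 0}, {"dp": [0, -0.1, 0.62], "rot": [-0.07, 0, 0], "fingers": 0}, {"dp": [0, -0.1, 0.62], "rot": [-0.07, 0, 0], "fingers": 0}, {"dp": [0, 0, 0], "rot": [0, 0, 0], "fingers": 0}, {"dp": [0, 0, 0], "rot": [0, 0, 0], "fingers": 0}])

```text
t: 13.7
ee_pos: [543.7, -199.3, 73.1]
eef_rot: [0.694, 0.124, 0.698, -0.124]
ft_force: [-5.0, 0.4, 1.8]
gripper_width: 0.001
```

Run:
```python
from meas import *
beta(); star('scene'); star('top')
```

```text
t 13.7 z 73.1 st [-61.6 -67.5] beta yaw 1.062 local(-87,17) [-88.9  20.9] Ftang 4.9 F [-5.   0.4  1.8] contact beta 1.018
scene [ 552.  -224.3] r 109.7 q mod 1.021
scene [494.7 -78.3] r 108.9 q mod 0.991
top [494.4 -78.9] r 108.9 q mod 0.997
```

Call:
step_arm(rows=[{"dp": [0, -0.1, 0.62], "rot": [-0.07, 0, 0], "fingers": 0}, {"dp": [0, -0.1, 0.62], "rot": [-0.07, 0, 0], "fingers": 0}, {"dp": [0, -0.1, 0.55], "rot": [-0.06, 0, 0], "fingers": 0}, {"dp": [0, 0, 0], "rot": [0, 0, 0], "fingers": 0}, {"dp": [0, -0.3, -1], "rot": [0, 0, 0], "fingers": 0}, {"dp": [-2, 0, 0], "rot": [0, 0, 0], "fingers": 0}, {"dp": [-2, 0, 0], "rot": [0, 0, 0], "fingers": 0}, {"dp": [-1, 0, 0], "rot": [0, 0, 0], "fingers": 0}, {"dp": [0, 0, 0], "rot": [0, 0, 0], "fingers": 0}, {"dp": [0, 0, 0], "rot": [0, 0, 0], "fingers": 0}])

```text
t: 14.8
ee_pos: [552.3, -208.4, 122.7]
eef_rot: [0.705, 0.053, 0.705, -0.053]
ft_force: [-0.2, 1.0, -1.3]
gripper_width: 0.004
```

```bash
cat >> meas.py <<'E'
def goal(b,z=120,loc=(-88,20)):
    a=b+TH; C,S=np.cos(a),np.sin(a); P=A+[C*loc[0]-S*loc[1],S*loc[0]+C*loc[1]]; to((*P,z)); print('target',P.round(1),'yaw',round(a,3))
E
python3 - <<'E'
from meas import *
beta(); star('scene'); star('top'); goal(-.65)
E
```

```text
t 14.8 z 122.7 st [-54.5 -77.8] beta yaw 1.263 local(-87,17) [-90.6  28.4] Ftang 0.3 F [-0.2  1.  -1.3] contact beta 1.138
scene [487.8 -99.3] r 108.8 q mod 1.194
scene [ 569.1 -231.3] r 111.1 q mod 1.188
top [487.5 -98.2] r 109.4 q mod 1.185
ee [ 551.7 -208.1  121.7] yaw_y 1.42 x [-0.002  0.001 -1.   ] t 14.9 F [-0.1  0.   0.1] w 0.003
q [ 0.18  0.48  0.22  1.56 -0.11  1.12  1.84]
dp cm [ 0.19 13.89 -4.71] tilt fix rotvec [ 0.    -0.002 -0.   ]
target [525.9 -63.7] yaw -0.493
```

Call:
step_arm(rows=[{"dp": [0, 3.48, -1.18], "rot": [0, 0, 0], "fingers": 0}, {"dp": [0, 3.48, -1.18], "rot": [0, 0, 0], "fingers": 0}, {"dp": [0, 3.48, -1.18], "rot": [0, 0, 0], "fingers": 0}, {"dp": [0, 3.48, -1.18], "rot": [0, 0, 0], "fingers": 0}, {"dp": [0, 0, 0], "rot": [0.147, 0, 0], "fingers": 0}, {"dp": [0, 0, 0], "rot": [0.147, 0, 0], "fingers": 0}, {"dp": [0, 0, 0], "rot": [0.147, 0, 0], "fingers": 0}, {"dp": [0, 0, 0], "rot": [0.147, 0, 0], "fingers": 0}, {"dp": [0, 0, 0], "rot": [0.147, 0, 0], "fingers": 0}, {"dp": [0, 0, 0], "rot": [0.147, 0, 0], "fingers": 0}])

```text
t: 15.9
ee_pos: [525.9, -63.6, 121.7]
eef_rot: [0.613, 0.351, 0.615, -0.351]
ft_force: [-0.1, 0.3, 1.0]
gripper_width: -0.0
```

Call:
step_arm(rows=[{"dp": [0, 0, 0], "rot": [0.147, 0, 0], "fingers": 0}, {"dp": [0, 0, 0], "rot": [0.147, 0, 0], "fingers": 0}, {"dp": [0, 0, 0], "rot": [0.147, 0, 0], "fingers": 0}, {"dp": [0, 0, 0], "rot": [0.147, 0, 0], "fingers": 0}, {"dp": [0, 0, 0], "rot": [0.147, 0, 0], "fingers": 0}, {"dp": [0, 0, 0], "rot": [0.147, 0, 0], "fingers": 0}, {"dp": [0, 0, 0], "rot": [0.147, 0, 0], "fingers": 0}, {"dp": [0, 0, 0], "rot": [0, 0, 0], "fingers": 0}, {"dp": [0, 0, 0], "rot": [0, 0, 0], "fingers": 0}, {"dp": [0, 0, 0], "rot": [0, 0, 0], "fingers": 0}])

```text
t: 16.9
ee_pos: [526.4, -63.7, 122.4]
eef_rot: [-0.364, -0.606, -0.364, 0.606]
ft_force: [-0.9, 1.0, -0.6]
gripper_width: 0.003
```

Run:
```python
from meas import *
beta(); star('scene'); goal(-.65,73)
```

```text
t 16.9 z 122.4 st [-57.5  69.2] beta yaw -0.646 local(-87,17) [-87.5  20.6] Ftang 0.4 F [-0.9  1.  -0.6] contact beta -0.687
scene [ 569.1 -231.3] r 111.1 q mod 1.188
ee [526.5 -63.7 122.6] yaw_y -0.489 x [-0.  0. -1.] t 16.95 F [-0.   0.7  0. ] w 0.002
q [-0.34  0.39  0.56  1.74 -0.23  1.07 -0.19]
dp cm [ 4.96 -0.05  0.03] tilt fix rotvec [0. 0. 0.]
target [525.9 -63.7] yaw -0.493
```

Call:
step_arm(rows=[{"dp": [1.7, 0, 0], "rot": [0, 0, 0], "fingers": 0}, {"dp": [1.7, 0, 0], "rot": [0, 0, 0], "fingers": 0}, {"dp": [1.5, 0, 0], "rot": [0, 0, 0], "fingers": 0}, {"dp": [0, 0, 0], "rot": [0, 0, 0], "fingers": 0}, {"dp": [0, -0.1, 0.62], "rot": [-0.07, 0, 0], "fingers": 0}, {"dp": [0, -0.1, 0.62], "rot": [-0.07, 0, 0], "fingers": 0}, {"dp": [0, -0.1, 0.62], "rot": [-0.07, 0, 0], "fingers": 0}, {"dp": [0, -0.1, 0.62], "rot": [-0.07, 0, 0], "fingers": 0}, {"dp": [0, -0.1, 0.62], "rot": [-0.07, 0, 0], "fingers": 0}, {"dp": [0, -0.1, 0.62], "rot": [-0.07, 0, 0], "fingers": 0}])

```text
t: 17.95
ee_pos: [511.0, -91.3, 74.8]
eef_rot: [0.482, 0.518, 0.485, -0.513]
ft_force: [0.6, 9.1, 1.7]
gripper_width: -0.003
```

Call:
step_arm(rows=[{"dp": [0, -0.1, 0.62], "rot": [-0.07, 0, 0], "fingers": 0}, {"dp": [0, -0.1, 0.62], "rot": [-0.07, 0, 0], "fingers": 0}, {"dp": [0, -0.1, 0.62], "rot": [-0.07, 0, 0], "fingers": 0}, {"dp": [0, -0.1, 0.62], "rot": [-0.07, 0, 0], "fingers": 0}, {"dp": [0, -0.1, 0.62], "rot": [-0.07, 0, 0], "fingers": 0}, {"dp": [0, -0.1, 0.62], "rot": [-0.07, 0, 0], "fingers": 0}, {"dp": [0, -0.1, 0.62], "rot": [-0.07, 0, 0], "fingers": 0}, {"dp": [0, -0.1, 0.62], "rot": [-0.07, 0, 0], "fingers": 0}, {"dp": [0, -0.1, 0.62], "rot": [-0.07, 0, 0], "fingers": 0}, {"dp": [0, 0, 0], "rot": [0, 0, 0], "fingers": 0}])

```text
t: 18.95
ee_pos: [510.2, -149.8, 74.0]
eef_rot: [0.616, 0.343, 0.621, -0.341]
ft_force: [-3.7, 5.1, 3.1]
gripper_width: -0.0
```

Run:
```python
from meas import *
beta(); c=star('scene'); star('top')
im=c['image'][150:285,175:335]; cv2.imwrite('pics/s2.png',cv2.resize(im[:,:,::-1],None,fx=4.4,fy=4.4,interpolation=2))
```

```text
t 18.95 z 74.0 st [-87.  -13.4] beta yaw 0.404 local(-87,17) [-85.2  21.9] Ftang 6.3 F [-3.7  5.1  3.1] contact beta 0.347
scene [ 500.  -178.1] r 109.0 q mod 0.373
scene [539.2 -28.3] r 109.4 q mod 0.367
top [542.2 -26.9] r 109.2 q mod 0.338
```

View pics/s2.png

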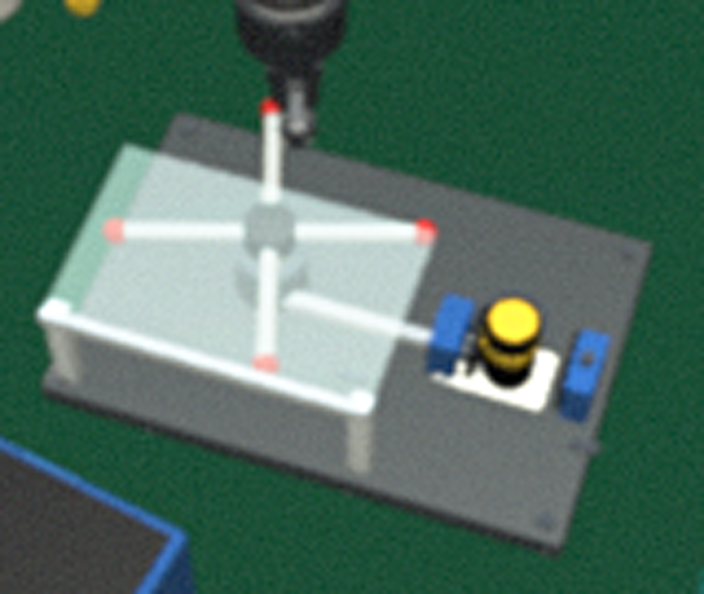

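The crop shows the barrel (510,320) upright with the jaw now at its side, about 2 diameters from the anvil at (585,370). The finger is pushing the near spoke at (290,120). q≈1.93. On to about 2.4.

Call:
step_arm(rows=[{"dp": [0, -0.08, 0.62], "rot": [-0.07, 0, 0], "fingers": 0}, {"dp": [0, -0.1, 0.62], "rot": [-0.07, 0, 0], "fingers": 0}, {"dp": [0, -0.1, 0.62], "rot": [-0.07, 0, 0], "fingers": 0}, {"dp": [0, -0.1, 0.62], "rot": [-0.07, 0, 0], "fingers": 0}, {"dp": [0, -0.1, 0.62], "rot": [-0.07, 0, 0], "fingers": 0}, {"dp": [0, -0.1, 0.62], "rot": [-0.07, 0, 0], "fingers": 0}, {"dp": [0, 0, 0], "rot": [0, 0, 0], "fingers": 0}, {"dp": [0, 0, 0], "rot": [0, 0, 0], "fingers": 0}, {"dp": [0, 0, 0], "rot": [0, 0, 0], "fingers": 0}, {"dp": [0, 0, 0], "rot": [0, 0, 0], "fingers": 0}])

```text
t: 20.05
ee_pos: [529.4, -183.1, 73.7]
eef_rot: [0.674, 0.206, 0.679, -0.206]
ft_force: [-5.6, 1.4, 2.1]
gripper_width: 0.003
```

```bash
cat >> meas.py <<'E'
def stc(P): d=np.array(P)[:2]-A; C,S=np.cos(TH),np.sin(TH); return np.array([C*d[0]+S*d[1],-S*d[0]+C*d[1]])
def barrel(c):
    b=[(p,a) for p,a in blobs(c,(20,120,120),(35,255,255),40,(265,180,330,260))]
    p,a=max(b,key=lambda x:x[1]); print('barrel st from axis',stc(plane(c,p,86)[0]).round(2),a)
E
python3 - <<'E'
from meas import *
beta(); c=star('scene'); barrel(c); star('top')
hsv=cv2.cvtColor(c['image'],cv2.COLOR_RGB2HSV); m=cv2.inRange(hsv,np.array((100,120,50)),np.array((125,255,255)))
n,l,st,ce=cv2.connectedComponentsWithStats(m)
for i in range(1,n):
    if st[i,4]>40 and 250<ce[i][0]<330 and 190<ce[i][1]<260:
        ys,xs=np.where(l==i); P=plane(c,np.c_[xs,ys],64); S=np.array([stc(p) for p in P]); print('blue',ce[i].round(1),st[i],'y range',S.min(0).round(1),S.max(0).round(1))
E
```

```text
t 20.05 z 73.7 st [-73.2 -49.2] beta yaw 0.822 local(-87,17) [-85.9  20.1] Ftang 5.5 F [-5.6  1.4  2.1] contact beta 0.786
scene [ 528.  -211.8] r 110.6 q mod 0.775
scene [508.4 -56.5] r 108.4 q mod 0.753
barrel st from axis [ 15.17 189.16] 102
top [507.6 -57.1] r 108.7 q mod 0.762
blue [279.1 225.4] [275 217  10  18 118] y range [ -3.9 135.4] [ 56.5 158.7]
blue [307.  234.7] [302 225  11  21 136] y range [ -7.9 225.5] [ 62.7 247.2]
```

q≈2.33; the barrel has slid 11 mm ahead of the jaw, with an estimated 15 mm left to the anvil (contact near q≈3.2). Finishing this stroke to ~2.75.

Call:
step_arm(rows=[{"dp": [0, -0.1, 0.62], "rot": [-0.07, 0, 0], "fingers": 0}, {"dp": [0, -0.1, 0.62], "rot": [-0.07, 0, 0], "fingers": 0}, {"dp": [0, -0.1, 0.62], "rot": [-0.07, 0, 0], "fingers": 0}, {"dp": [0, 0, 0], "rot": [0, 0, 0], "fingers": 0}, {"dp": [0, -0.1, 0.62], "rot": [-0.07, 0, 0], "fingers": 0}, {"dp": [0, -0.1, 0.62], "rot": [-0.07, 0, 0], "fingers": 0}, {"dp": [0, -0.1, 0.62], "rot": [-0.07, 0, 0], "fingers": 0}, {"dp": [0, 0, 0], "rot": [0, 0, 0], "fingers": 0}, {"dp": [0, 0, 0], "rot": [0, 0, 0], "fingers": 0}, {"dp": [0, 0, 0], "rot": [0, 0, 0], "fingers": 0}])

```text
t: 21.15
ee_pos: [560.2, -205.2, 73.4]
eef_rot: [0.702, 0.061, 0.707, -0.061]
ft_force: [-5.8, 0.2, 1.0]
gripper_width: 0.0
```

Run:
```python
from meas import *
beta(); c=star('scene'); barrel(c); star('top'); goal(-.65)
```

```text
t 21.15 z 73.4 st [-46.2 -75.9] beta yaw 1.241 local(-87,17) [-86.7  19.1] Ftang 5.8 F [-5.8  0.2  1. ] contact beta 1.216
scene [487.7 -99.1] r 108.9 q mod 1.193
scene [ 569.1 -231.3] r 111.1 q mod 1.188
barrel st from axis [ 15.08 195.49] 98
top [487.5 -98.2] r 109.4 q mod 1.185
ee [ 560.2 -205.2   73.5] yaw_y 1.398 x [-0.008  0.    -1.   ] t 21.25 F [-5.7  1.1  1. ] w 0.004
q [ 0.23  0.54  0.14  1.59 -0.08  1.03  1.78]
dp cm [-4.63 13.34 -5.84] tilt fix rotvec [ 0.    -0.008  0.001]
target [525.9 -63.7] yaw -0.493
```

Call:
step_arm(rows=[{"dp": [0, -0.3, -1], "rot": [0, 0, 0], "fingers": 0}, {"dp": [-2, 0, 0], "rot": [0, 0, 0], "fingers": 0}, {"dp": [-2, 0, 0], "rot": [0, 0, 0], "fingers": 0}, {"dp": [-1, 0, 0], "rot": [0, 0, 0], "fingers": 0}, {"dp": [0, 0, 0], "rot": [0, 0, 0], "fingers": 0}, {"dp": [0, 0, 0], "rot": [0, 0, 0], "fingers": 0}, {"dp": [0, 3.41, -1.21], "rot": [0, 0, 0], "fingers": 0}, {"dp": [0, 3.41, -1.21], "rot": [0, 0, 0], "fingers": 0}, {"dp": [0, 3.41, -1.21], "rot": [0, 0, 0], "fingers": 0}, {"dp": [0, 3.41, -1.21], "rot": [0, 0, 0], "fingers": 0}])

```text
t: 22.25
ee_pos: [528.0, -61.4, 122.5]
eef_rot: [0.704, 0.061, 0.705, -0.061]
ft_force: [-0.0, 0.6, 0.1]
gripper_width: 0.004
```

Call:
step_arm(rows=[{"dp": [0, 0, 0], "rot": [0.147, 0, 0], "fingers": 0}, {"dp": [0, 0, 0], "rot": [0.147, 0, 0], "fingers": 0}, {"dp": [0, 0, 0], "rot": [0.147, 0, 0], "fingers": 0}, {"dp": [0, 0, 0], "rot": [0.147, 0, 0], "fingers": 0}, {"dp": [0, 0, 0], "rot": [0.147, 0, 0], "fingers": 0}, {"dp": [0, 0, 0], "rot": [0.147, 0, 0], "fingers": 0}, {"dp": [0, 0, 0], "rot": [0.147, 0, 0], "fingers": 0}, {"dp": [0, 0, 0], "rot": [0.147, 0, 0], "fingers": 0}, {"dp": [0, 0, 0], "rot": [0.147, 0, 0], "fingers": 0}, {"dp": [0, 0, 0], "rot": [0.147, 0, 0], "fingers": 0}])

```text
t: 23.25
ee_pos: [528.4, -62.7, 122.5]
eef_rot: [-0.48, -0.518, -0.481, 0.519]
ft_force: [-0.6, 0.0, -0.6]
gripper_width: 0.0
```

Call:
step_arm(rows=[{"dp": [0, 0, 0], "rot": [0.14, 0, 0], "fingers": 0}, {"dp": [0, 0, 0], "rot": [0.14, 0, 0], "fingers": 0}, {"dp": [0, 0, 0], "rot": [0.14, 0, 0], "fingers": 0}, {"dp": [0, 0, 0], "rot": [0, 0, 0], "fingers": 0}, {"dp": [0, 0, 0], "rot": [0, 0, 0], "fingers": 0}, {"dp": [0, 0, 0], "rot": [0, 0, 0], "fingers": 0}, {"dp": [0, 0, 0], "rot": [0, 0, 0], "fingers": 0}, {"dp": [0, 0, 0], "rot": [0, 0, 0], "fingers": 0}, {"dp": [0, 0, 0], "rot": [0, 0, 0], "fingers": 0}, {"dp": [0, 0, 0], "rot": [0, 0, 0], "fingers": 0}])

```text
t: 24.25
ee_pos: [529.4, -62.8, 123.9]
eef_rot: [0.364, 0.607, 0.364, -0.606]
ft_force: [0.5, 0.6, -0.2]
gripper_width: -0.004
```

Run:
```python
from meas import *
beta(); c=star('scene'); barrel(c); goal(-.65,73)
```

```text
t 24.25 z 123.9 st [-54.4  69.5] beta yaw -0.648 local(-87,17) [-85.3  22.6] Ftang 0.8 F [ 0.5  0.6 -0.2] contact beta -0.714
scene [ 568.7 -230.9] r 110.8 q mod 1.184
barrel st from axis [ 15.2  195.63] 99
ee [529.4 -62.8 123.9] yaw_y -0.491 x [ 0.  0. -1.] t 24.3 F [ 0.6 -0.1  0.1] w 0.0
q [-0.27  0.38  0.47  1.73 -0.19  1.07 -0.23]
dp cm [ 5.09 -0.26  0.24] tilt fix rotvec [ 0. -0. -0.]
target [525.9 -63.7] yaw -0.493
```

Call:
step_arm(rows=[{"dp": [1.7, -0.25, 0.2], "rot": [0, 0, 0], "fingers": 0}, {"dp": [1.7, 0, 0], "rot": [0, 0, 0], "fingers": 0}, {"dp": [1.7, 0, 0], "rot": [0, 0, 0], "fingers": 0}, {"dp": [0, 0, 0], "rot": [0, 0, 0], "fingers": 0}, {"dp": [0, -0.1, 0.62], "rot": [-0.07, 0, 0], "fingers": 0}, {"dp": [0, -0.1, 0.62], "rot": [-0.07, 0, 0], "fingers": 0}, {"dp": [0, -0.1, 0.62], "rot": [-0.07, 0, 0], "fingers": 0}, {"dp": [0, -0.1, 0.62], "rot": [-0.07, 0, 0], "fingers": 0}, {"dp": [0, -0.1, 0.62], "rot": [-0.07, 0, 0], "fingers": 0}, {"dp": [0, 0, 0], "rot": [0, 0, 0], "fingers": 0}])

```text
t: 25.3
ee_pos: [512.1, -88.0, 73.9]
eef_rot: [0.464, 0.535, 0.465, -0.532]
ft_force: [1.4, 3.8, -0.2]
gripper_width: 0.004
```

Run:
```python
from meas import *
beta(); c=star('scene'); barrel(c); beta()
```

```text
t 25.3 z 73.9 st [-75.4  47.3] beta yaw -0.296 local(-87,17) [-85.9  23.3] Ftang 3.9 F [ 1.4  3.8 -0.2] contact beta -0.369
scene [ 570.4 -232.1] r 111.6 q mod 1.201
barrel st from axis [ 15.28 195.8 ] 98
t 25.35 z 73.9 st [-75.4  47.3] beta yaw -0.297 local(-87,17) [-85.9  23.2] Ftang 5.2 F [ 0.2  5.2 -0.1] contact beta -0.369
```

Call:
step_arm(rows=[{"dp": [0, -0.05, 0.31], "rot": [-0.035, 0, 0], "fingers": 0}, {"dp": [0, -0.05, 0.31], "rot": [-0.035, 0, 0], "fingers": 0}, {"dp": [0, -0.05, 0.31], "rot": [-0.035, 0, 0], "fingers": 0}, {"dp": [0, -0.05, 0.31], "rot": [-0.035, 0, 0], "fingers": 0}, {"dp": [0, -0.05, 0.31], "rot": [-0.035, 0, 0], "fingers": 0}, {"dp": [0, -0.03, 0.18], "rot": [-0.02, 0, 0], "fingers": 0}, {"dp": [0, -0.03, 0.18], "rot": [-0.02, 0, 0], "fingers": 0}, {"dp": [0, -0.03, 0.18], "rot": [-0.02, 0, 0], "fingers": 0}, {"dp": [0, -0.03, 0.18], "rot": [-0.02, 0, 0], "fingers": 0}, {"dp": [0, -0.03, 0.18], "rot": [-0.02, 0, 0], "fingers": 0}])

```text
t: 26.35
ee_pos: [505.9, -109.8, 73.6]
eef_rot: [0.531, 0.466, 0.536, -0.463]
ft_force: [-3.2, 9.4, 5.7]
gripper_width: 0.0
```

Run:
```python
from meas import *
beta(); c=star('scene'); barrel(c); beta()
```

```text
t 26.35 z 73.6 st [-84.9  26.9] beta yaw -0.019 local(-87,17) [-85.4  25.2] Ftang 9.8 F [-3.2  9.4  5.7] contact beta -0.115
barrel st from axis [ 14.86 200.06] 105
t 26.4 z 73.6 st [-85.1  26.2] beta yaw -0.019 local(-87,17) [-85.5  24.6] Ftang 8.1 F [-2.7  7.8  5.9] contact beta -0.108
```

Call:
step_arm(rows=[{"dp": [0, -0.03, 0.18], "rot": [-0.02, 0, 0], "fingers": 0}, {"dp": [0, -0.03, 0.18], "rot": [-0.02, 0, 0], "fingers": 0}, {"dp": [0, -0.03, 0.18], "rot": [-0.02, 0, 0], "fingers": 0}, {"dp": [0, -0.03, 0.18], "rot": [-0.02, 0, 0], "fingers": 0}, {"dp": [0, 0, 0], "rot": [0, 0, 0], "fingers": 0}, {"dp": [0, 0, 0], "rot": [0, 0, 0], "fingers": 0}, {"dp": [0, 0, 0], "rot": [0, 0, 0], "fingers": 0}, {"dp": [0, 0, 0], "rot": [0, 0, 0], "fingers": 0}, {"dp": [0, -0.02, 0.09], "rot": [-0.01, 0, 0], "fingers": 0}, {"dp": [0, -0.02, 0.09], "rot": [-0.01, 0, 0], "fingers": 0}])

```text
t: 27.4
ee_pos: [505.2, -119.1, 73.3]
eef_rot: [0.553, 0.438, 0.558, -0.436]
ft_force: [-3.8, 9.1, 5.5]
gripper_width: -0.001
```

Run:
```python
from meas import *
beta(); c=star('scene'); barrel(c); star('top'); beta()
for n in range(2): c=cam('scene'); barrel(c); beta()
im=c['image'][200:260,255:335]; cv2.imwrite('pics/s3.png',cv2.resize(im[:,:,::-1],None,fx=8,fy=8,interpolation=2))
```

```text
t 27.4 z 73.3 st [-87.1  17.7] beta yaw 0.08 local(-87,17) [-85.4  24.6] Ftang 9.8 F [-3.8  9.1  5.5] contact beta -0.009
barrel st from axis [ 14.9  201.36] 102
t 27.5 z 73.3 st [-87.1  17.4] beta yaw 0.08 local(-87,17) [-85.5  24.3] Ftang 8.2 F [-3.1  7.7  5. ] contact beta -0.005
barrel st from axis [ 15.06 201.52] 101
t 27.55 z 73.3 st [-87.1  17.4] beta yaw 0.08 local(-87,17) [-85.4  24.3] Ftang 7.8 F [-3.2  7.2  4.5] contact beta -0.006
barrel st from axis [ 14.91 201.43] 102
t 27.6 z 73.3 st [-87.1  17.4] beta yaw 0.079 local(-87,17) [-85.4  24.3] Ftang 8.3 F [-2.9  7.8  4.5] contact beta -0.006
```

View pics/s3.png

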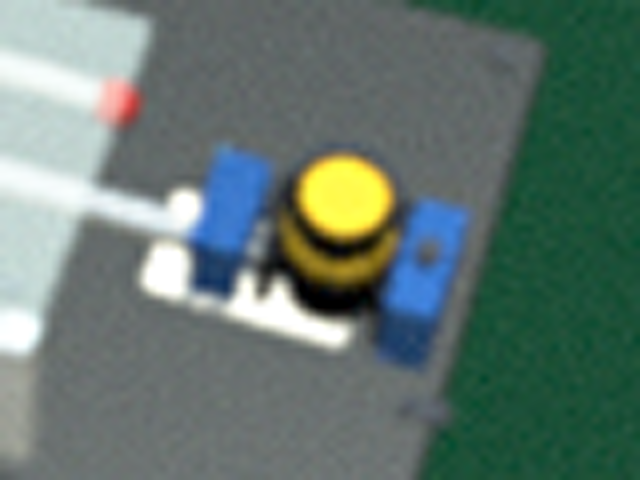

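The crop shows the barrel upright between jaw and anvil at about (430,270), close to the anvil. Tangential force is still at the brake level (9.8 N). Creeping on.

Call:
step_arm(rows=[{"dp": [0, -0.01, 0.055], "rot": [-0.006, 0, 0], "fingers": 0}, {"dp": [0, -0.01, 0.055], "rot": [-0.006, 0, 0], "fingers": 0}, {"dp": [0, -0.01, 0.055], "rot": [-0.006, 0, 0], "fingers": 0}, {"dp": [0, -0.01, 0.055], "rot": [-0.006, 0, 0], "fingers": 0}, {"dp": [0, -0.01, 0.055], "rot": [-0.006, 0, 0], "fingers": 0}, {"dp": [0, -0.01, 0.055], "rot": [-0.006, 0, 0], "fingers": 0}, {"dp": [0, -0.01, 0.055], "rot": [-0.006, 0, 0], "fingers": 0}, {"dp": [0, -0.01, 0.055], "rot": [-0.006, 0, 0], "fingers": 0}, {"dp": [0, -0.01, 0.055], "rot": [-0.006, 0, 0], "fingers": 0}, {"dp": [0, -0.01, 0.055], "rot": [-0.006, 0, 0], "fingers": 0}])

```text
t: 28.6
ee_pos: [505.2, -124.9, 73.2]
eef_rot: [0.566, 0.422, 0.571, -0.42]
ft_force: [-4.5, 8.1, 6.1]
gripper_width: -0.001
```

Run:
```python
from meas import *
beta()
for n in range(3): c=cam('scene'); barrel(c); beta()
```

```text
t 28.6 z 73.2 st [-88.  12.] beta yaw 0.14 local(-87,17) [-85.5  24.2] Ftang 9.1 F [-4.5  8.1  6.1] contact beta 0.056
barrel st from axis [ 15.34 202.62] 104
t 28.65 z 73.2 st [-88.   11.8] beta yaw 0.14 local(-87,17) [-85.5  23.9] Ftang 8.9 F [-4.3  8.   5.8] contact beta 0.059
barrel st from axis [ 15.24 202.48] 105
t 28.7 z 73.2 st [-88.   11.8] beta yaw 0.139 local(-87,17) [-85.5  23.9] Ftang 8.6 F [-3.9  7.7  5.9] contact beta 0.059
barrel st from axis [ 15.34 202.62] 104
t 28.75 z 73.2 st [-88.   11.8] beta yaw 0.139 local(-87,17) [-85.5  23.9] Ftang 8.7 F [-4.7  7.6  5.4] contact beta 0.058
```

Call:
step_arm(rows=[{"dp": [0, -0.01, 0.055], "rot": [-0.006, 0, 0], "fingers": 0}, {"dp": [0, -0.01, 0.055], "rot": [-0.006, 0, 0], "fingers": 0}, {"dp": [0, -0.01, 0.055], "rot": [-0.006, 0, 0], "fingers": 0}, {"dp": [0, -0.01, 0.055], "rot": [-0.006, 0, 0], "fingers": 0}, {"dp": [0, -0.01, 0.055], "rot": [-0.006, 0, 0], "fingers": 0}, {"dp": [0, -0.01, 0.055], "rot": [-0.006, 0, 0], "fingers": 0}, {"dp": [0, -0.01, 0.055], "rot": [-0.006, 0, 0], "fingers": 0}, {"dp": [0, -0.01, 0.055], "rot": [-0.006, 0, 0], "fingers": 0}, {"dp": [0, -0.01, 0.055], "rot": [-0.006, 0, 0], "fingers": 0}, {"dp": [0, -0.01, 0.055], "rot": [-0.006, 0, 0], "fingers": 0}])

```text
t: 29.75
ee_pos: [505.4, -129.7, 73.1]
eef_rot: [0.577, 0.404, 0.584, -0.402]
ft_force: [-4.5, 8.6, 6.9]
gripper_width: 0.001
```

Run:
```python
from meas import *
beta()
for n in range(3): c=cam('scene'); barrel(c); beta()
```

```text
t 29.75 z 73.1 st [-88.5   7.2] beta yaw 0.2 local(-87,17) [-85.3  24.7] Ftang 9.7 F [-4.5  8.6  6.9] contact beta 0.11
barrel st from axis [ 15.34 202.62] 104
t 29.8 z 73.1 st [-88.6   7.1] beta yaw 0.2 local(-87,17) [-85.4  24.6] Ftang 10.8 F [-5.2  9.5  7.7] contact beta 0.112
barrel st from axis [ 15.34 202.62] 104
t 29.85 z 73.1 st [-88.6   7.1] beta yaw 0.2 local(-87,17) [-85.4  24.6] Ftang 9.7 F [-5.2  8.3  6.9] contact beta 0.111
barrel st from axis [ 15.24 202.48] 105
t 29.9 z 73.1 st [-88.5   7.1] beta yaw 0.2 local(-87,17) [-85.4  24.5] Ftang 10.0 F [-5.   8.8  5.5] contact beta 0.112
```

The barrel has stopped (202.6), so it is against the anvil. Contact was near β≈0.055–0.065 and the squeeze is now about 7–10 N by angle and force. About 0.10 rad more is wanted.

Call:
step_arm(rows=[{"dp": [0, -0.01, 0.055], "rot": [-0.006, 0, 0], "fingers": 0}, {"dp": [0, -0.01, 0.055], "rot": [-0.006, 0, 0], "fingers": 0}, {"dp": [0, -0.01, 0.055], "rot": [-0.006, 0, 0], "fingers": 0}, {"dp": [0, -0.01, 0.055], "rot": [-0.006, 0, 0], "fingers": 0}, {"dp": [0, -0.01, 0.055], "rot": [-0.006, 0, 0], "fingers": 0}, {"dp": [0, -0.01, 0.055], "rot": [-0.006, 0, 0], "fingers": 0}, {"dp": [0, -0.01, 0.055], "rot": [-0.006, 0, 0], "fingers": 0}, {"dp": [0, -0.01, 0.055], "rot": [-0.006, 0, 0], "fingers": 0}, {"dp": [0, -0.01, 0.055], "rot": [-0.006, 0, 0], "fingers": 0}, {"dp": [0, -0.01, 0.055], "rot": [-0.006, 0, 0], "fingers": 0}])

```text
t: 30.9
ee_pos: [505.8, -134.4, 72.9]
eef_rot: [0.589, 0.387, 0.597, -0.384]
ft_force: [-6.4, 10.0, 7.3]
gripper_width: -0.002
```

Run:
```python
from meas import *
beta()
for n in range(4): c=cam('scene'); barrel(c); beta()
```

```text
t 30.9 z 72.9 st [-88.9   2.6] beta yaw 0.26 local(-87,17) [-85.2  25.3] Ftang 11.8 F [-6.4 10.   7.3] contact beta 0.163
barrel st from axis [ 15.34 202.62] 104
t 30.95 z 73.0 st [-88.9   2.4] beta yaw 0.26 local(-87,17) [-85.2  25.2] Ftang 12.5 F [-6.4 10.7  7.7] contact beta 0.164
barrel st from axis [ 15.34 202.62] 104
t 31.0 z 73.0 st [-88.8   2.4] beta yaw 0.26 local(-87,17) [-85.2  25.2] Ftang 12.6 F [-7.2 10.4  8.5] contact beta 0.164
barrel st from axis [ 15.24 202.48] 105
t 31.05 z 72.9 st [-88.9   2.4] beta yaw 0.26 local(-87,17) [-85.2  25.2] Ftang 12.3 F [-6.5 10.5  8.1] contact beta 0.164
barrel st from axis [ 15.34 202.62] 104
t 31.1 z 73.0 st [-88.9   2.4] beta yaw 0.26 local(-87,17) [-85.3  25.2] Ftang 12.5 F [-6.7 10.6  7.1] contact beta 0.164
```

Angle gives about 21 N and force about 20 N. One more similar step takes it to about 30.

Call:
step_arm(rows=[{"dp": [0, -0.01, 0.055], "rot": [-0.006, 0, 0], "fingers": 0}, {"dp": [0, -0.01, 0.055], "rot": [-0.006, 0, 0], "fingers": 0}, {"dp": [0, -0.01, 0.055], "rot": [-0.006, 0, 0], "fingers": 0}, {"dp": [0, -0.01, 0.055], "rot": [-0.006, 0, 0], "fingers": 0}, {"dp": [0, -0.01, 0.055], "rot": [-0.006, 0, 0], "fingers": 0}, {"dp": [0, -0.01, 0.055], "rot": [-0.006, 0, 0], "fingers": 0}, {"dp": [0, -0.01, 0.055], "rot": [-0.006, 0, 0], "fingers": 0}, {"dp": [0, -0.01, 0.055], "rot": [-0.006, 0, 0], "fingers": 0}, {"dp": [0, -0.01, 0.055], "rot": [-0.006, 0, 0], "fingers": 0}, {"dp": [0, -0.01, 0.055], "rot": [-0.006, 0, 0], "fingers": 0}])

```text
t: 32.1
ee_pos: [506.5, -139.1, 72.8]
eef_rot: [0.599, 0.369, 0.609, -0.366]
ft_force: [-7.8, 11.5, 8.8]
gripper_width: 0.001
```

Run:
```python
from meas import *
beta()
for n in range(4): c=cam('scene'); barrel(c); beta()
```

```text
t 32.1 z 72.8 st [-88.9  -2.2] beta yaw 0.32 local(-87,17) [-85.1  25.9] Ftang 13.9 F [-7.8 11.5  8.8] contact beta 0.216
barrel st from axis [ 15.16 202.6 ] 105
t 32.15 z 72.8 st [-88.9  -2.3] beta yaw 0.321 local(-87,17) [-85.1  25.8] Ftang 14.6 F [-9.  11.6  8.9] contact beta 0.217
barrel st from axis [ 15.34 202.62] 104
t 32.2 z 72.8 st [-88.9  -2.3] beta yaw 0.32 local(-87,17) [-85.1  25.8] Ftang 13.2 F [-7.1 11.1  8.9] contact beta 0.217
barrel st from axis [ 15.06 202.46] 106
t 32.25 z 72.8 st [-88.9  -2.3] beta yaw 0.32 local(-87,17) [-85.1  25.8] Ftang 13.3 F [-7.8 10.8  8.7] contact beta 0.217
barrel st from axis [ 15.16 202.6 ] 105
t 32.3 z 72.8 st [-89.   -2.3] beta yaw 0.32 local(-87,17) [-85.1  25.8] Ftang 13.8 F [-8.1 11.2  7.4] contact beta 0.217
```

About 27–31 N on both measures, so I stop here. Backing straight off the spoke and rising clear.

Call:
step_arm(rows=[{"dp": [0, 0, -0.5], "rot": [0, 0, 0], "fingers": 0}, {"dp": [0, 0, -0.7], "rot": [0, 0, 0], "fingers": 0}, {"dp": [0, 0, -0.8], "rot": [0, 0, 0], "fingers": 0}, {"dp": [0, 0, 0], "rot": [0, 0, 0], "fingers": 0}, {"dp": [-2, 0, 0], "rot": [0, 0, 0], "fingers": 0}, {"dp": [-3, 0, 0], "rot": [0, 0, 0], "fingers": 0}, {"dp": [-4, 0, 0], "rot": [0, 0, 0], "fingers": 0}, {"dp": [-3, -3, 0], "rot": [0, 0, 0], "fingers": 0}, {"dp": [0, -3, 0], "rot": [0, 0, 0], "fingers": 0}, {"dp": [0, 0, 0], "rot": [0, 0, 0], "fingers": 0}])

```text
t: 33.3
ee_pos: [445.1, -159.9, 194.4]
eef_rot: [0.603, 0.37, 0.601, -0.371]
ft_force: [-0.3, -1.0, -0.5]
gripper_width: -0.002
```

Run:
```python
from meas import *
beta(); c=star('scene'); barrel(c); star('top')
im=c['image'][150:300,175:425]; cv2.imwrite('pics/s4.png',cv2.resize(im[:,:,::-1],None,fx=3.2,fy=3.2,interpolation=2))
```

```text
t 33.3 z 194.4 st [-152.8  -13.1] beta yaw 0.31 local(-87,17) [-149.5   34.1] Ftang -0.8 F [-0.3 -1.  -0.5] contact beta 0.196
scene [ 492.4 -163.9] r 109.6 q mod 0.226
barrel st from axis [ 15.34 202.62] 104
top [553.5 -21.4] r 109.4 q mod 0.223
```

View pics/s4.png

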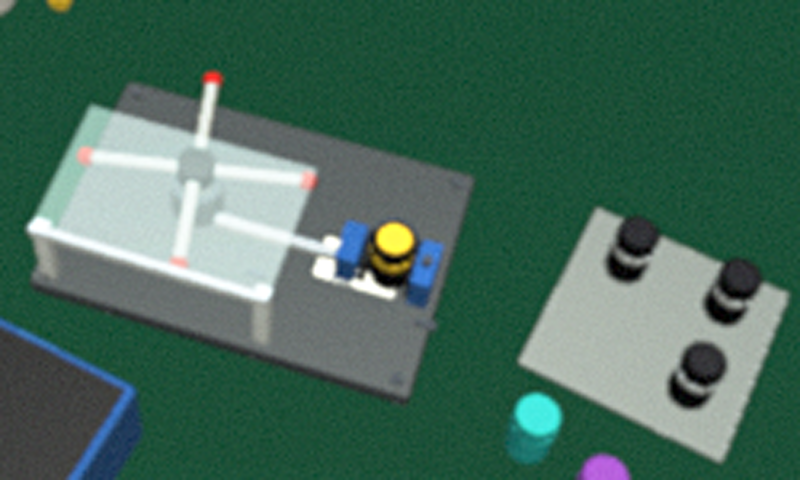

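The crop shows the barrel (393,250) upright between jaw and anvil, the capstan holding at q≈3.37, and the other barrels in place. The arm is clear. Handing in.

```bash
python3 -c "
from plant import bot
print(bot.finish_job())"
```

```text
the job is handed in; nothing more can be done
None
```

The yellow-band barrel is clamped upright between jaw and anvil at an estimated 27–31 N, and the job was handed in at about 33 s.

- **Placing:** I stood the barrel on the nest pad within about 2 mm of its centre by the wrist and scene views, and let go. The top view read about 10 mm off in y, and I went by the other two, which agreed.
- **Winding:** I turned the capstan with three spokes in turn, from 0.44 to about 3.37 rad, using the shut fingers.
- **Squeeze:** After the barrel stopped moving at the anvil I turned about 0.16 rad more. That gives about 31 N by angle and about 27 N by the rise in pushing force. There is no direct clamp reading, so the force is inferred from those two.
- **Last checks:** After backing off, the capstan angle and barrel position had not changed. Force on the tool was near zero (about 1 N). The last picture shows the three silver-band barrels on the mat and the turquoise and purple look-alikes in place. I did not look again at the dispenser, screwdriver or ring tray, but the arm never went near them.

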